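Refit the feed screw and main shaft of a shop coffee grinder

ROBOT

A 6-joint arm with a two-finger parallel gripper is mounted at the origin on the work surface. World frame = base frame: x ahead of the robot, y to its left, z up, the work surface at z = 0. Lengths are in m, angles in rad, forces in N, time in s.
With the tool pointing down it reaches from about 0.275 to 0.75 m from the base axis. Payload 10.2 kg.
Tool frame: the origin (TCP) lies midway between the tips of the shut fingers; the grasp point (between the pads) lies 19 mm behind it (env.hold_point_z is the distance from the TCP to the grasp point, in m); z points along the fingers, y is the line along which they close (so a half turn about z gives the same grasp; the last joint's range is limited). The gripper opens to 85 mm and grips with 20 to 120 N. Pads are 22 mm wide; open, the fingers measure 114 mm over their backs; the gripper's body (76 mm by 85 mm) begins 54 mm behind the grasp point. The pads swing forward as they close: fully open they stand 13 mm farther back than shut.
Start: joints at [-1.512, 0.313, 1.498, -0, 1.331, -0.223], TCP at [0.146, -0.504, 0.231] pointing down, gripper open.
Joint ranges: [-2.94, 2.94], [-0.97, 2.17], [0.19, 2.56], [-1.23, 4.37], [0.02, 3.11], [-2.88, 2.88]. Speed limits (rad/s): [2.39, 2.39, 3.01, 3.14, 3.14, 3.14].

INTERFACE

Orientations are given as a unit quaternion [x, y, z, w].
In Python, from bench import env, kinematics, monitor, eyes, job gives the robot as it stands. The module is installed in compiled form; this text tells all that it offers. Calls block until the motion is done:
- env.reach(position, orientation): joint-space move of the TCP to a pose.
- env.movel(position, velocity=0.15, frame=None, guard=None): straight line of the TCP; frame=None keeps the orientation; velocity is the mean speed in m/s. With guard (N) it stops when the force on the tool has changed by that much, and returns True; else False.
- env.set_joints(angles): joint-space move.
- env.release() and env.close_gripper(effort=None): open the fingers fully, or close them until they stop; effort is the grip in N (None keeps the last).
- env.hold(seconds).
- kinematics.ik(position, orientation): joint angles nearest the present ones, or None.
- monitor.sense(): the state.
- eyes.grab_frame(name): name is "side" or "top" or "wrist"; returns a dict with "frame" (400x640x3 uint8, red, green, blue), "mtx" (3x3 intrinsics, pixels), "k1" (the pictures are not rectified: a ray, as slopes to the right and down, at radius r is drawn at 1 + k1 r^2 times it, then the intrinsics apply), "view" (4x4, takes a point from world to camera coordinates). Camera axes: x right, y down, z forward; pixel columns grow to the right and rows downward; lengths in m; the calibration is good to about 2 mm. A picture is of the moment at which its call begins. There is no depth.
A pose or a line that the arm cannot do raises env.MotionError and nothing moves.
- job.hand_in(): hands the job in; it is judged then, once.
The state is a dict: "clock": time; "joints": joint angles; "qvel": joint speeds; "joint_efforts": joint torques, N m; "position": TCP position; "ee_rot": TCP orientation; "contact_force": force on the tool from outside, world axes, zero at the start; "ft_torque": the same for the moment, N m; "finger_gap": opening from 0.0 (shut) to 1.0 (fully open); "gripper_force": force on a finger pad.
Only numpy, scipy, OpenCV 4.12 (cv2) and the standard library are available. Lean on these libraries where they do the work, as an engineer would, in place of code of your own. Each camera call takes 0.05 s, during which the arm holds its last target. There are 200 camera calls.

TASK

Put the grinder back together: lay the feed screw on its ledges between the two bearing plates of the casing, then thread the collared main shaft, plain end first, from the drive side through the first bearing, the feed screw and the second bearing, until its collar is right up against the first bearing. Let go of it, and leave the old shaft and everything else on the bench where it is.

Things in the scene. Friction and masses are not known exactly. Their poses are not given: they have to be found in the camera images.
- casing: black cast feed casing of a grinder, fixed; base 130 x 200 x 14 mm. Origin: centre of its underside; z up, y along the level shaft axis 100 mm above, from the drive side (-y, open) to the burr side (+y). Two upright plates, 78 wide, 16 thick, 134 high, inner faces 84 mm apart, each with a steel bearing: 40 across, bore 16.5, 8 mm proud outside. Burr chamber, 68 across, reaches to y = 104 mm
- drive_bearing (a point): centre of the outer face of the bearing on the drive side (y = -66 mm, 100 mm up in the casing's frame), where the shaft goes in and its collar comes to rest; axes as the casing's
- burr_bearing (a point): centre of the outer face of the bearing on the burr side (y = +66 mm, 100 mm up in the casing's frame), where the shaft's tip comes out, inside the burr chamber; axes as the casing's
- screw_seat (a point): point on the shaft axis half-way between the plates, where the feed screw's centre belongs; axes as the casing's. Two half-round ledges, 14 mm long, one on each plate, carry the screw's ends from below; the 56 mm between the ledges is open to both sides for fingers, down to 40 mm below the axis
- screw_center (a point): centre of the feed screw: loose aluminium worm, 46 mm in diameter, 76 mm long, with a plain bore of 18 mm right through, both ends alike, about 240 g; to the fingers it is a full 46 mm cylinder. It lies on the bench, its centre 23 mm up. Its y axis runs along the bore (either way round will do)
- shaft_center (a point): middle of the main shaft: loose steel bar, 14 mm in diameter, 200 mm long, about 250 g; y axis along it to the tip at +100 mm (last 7 mm tapers to 7 mm across). Collar, 27 across, from -67 to -55 mm, then a 14 mm stub to the tail at -100. It lies level in a wooden V rest, axis 45 mm up; the V-blocks, 18 thick, rise 9 mm above the axis near y = -35 and +55 (give or take 8)
- shaft_tip (a point): end of the main shaft's tapered tip; axes as shaft_center
- old_shaft_center (a point): middle of the old shaft, which stays where it is: plain steel bar, 20 mm in diameter, 170 mm long, no collar, lying along its y axis in the other wooden V rest, its axis 49 mm above the bench
- pitcher: steel milk pitcher standing on the bench, 98 mm across and 105 mm high, handle on its +y side out to 81 mm; origin at the centre of its foot; leave it alone
- portafilter: portafilter lying on the bench: steel basket 74 mm across and 30 mm high, black handle 29 mm thick reaching out to 167 mm on its -x side; origin under the centre of the basket; leave it alone
- tamper: black-handled coffee tamper standing on its 58 mm steel foot, 90 mm high; origin at the centre of its foot; leave it alone
Things that resemble listed ones, but are neither listed nor needed, are in the scene too. What is shaped like the part that bears shaft_center but blue or turquoise is not meant.

How it is judged:
On the way, in this order (a step that is already met when the one before it is completed fails the run):
1. the feed screw lies on its ledges between the bearing plates, in line with the bearings (x of screw_center in the frame of screw_seat between -0.004 and 0.004 m and y of screw_center in the frame of screw_seat between -0.007 and 0.007 m and z of screw_center in the frame of screw_seat between -0.004 and 0.004 m and angle between the y axis of screw_center and the y axis of casing, either way round below 0.08 rad), for 0.2 s.
2. the shaft's tip has come through the drive-side bearing (y of shaft_tip in the frame of drive_bearing between 0.024 and 0.15 m and x of shaft_tip in the frame of drive_bearing between -0.006 and 0.006 m and z of shaft_tip in the frame of drive_bearing between -0.006 and 0.006 m), for 0.1 s.
At the end, for the whole second after the job is handed in: screw between the bearing plates (centre within 8 mm of its seat along the axis, 5 mm across, 0.08 rad); shaft through both bearings and the screw (0.04 rad, tip within 4 mm of the axis), collar within 4 mm of the drive-side bearing; both released, at rest; nothing else moved over 25 mm (y of shaft_tip in the frame of drive_bearing between 0.151 and 0.158 m and x of shaft_tip in the frame of burr_bearing between -0.004 and 0.004 m and z of shaft_tip in the frame of burr_bearing between -0.004 and 0.004 m and angle between the y axis of shaft_center and the y axis of casing, either way round below 0.04 rad and x of screw_center in the frame of screw_seat between -0.005 and 0.005 m and y of screw_center in the frame of screw_seat between -0.008 and 0.008 m and z of screw_center in the frame of screw_seat between -0.005 and 0.005 m and angle between the y axis of screw_center and the y axis of casing, either way round below 0.08 rad and linear speed of each of shaft, screw below 0.02 m/s); the robot touches nothing.
It fails at once if the old shaft moved by more than 25 mm (distance of old_shaft_center from where it was at the start of the episode above 0.025 m).
It fails at once if the pitcher moved by more than 25 mm (distance of pitcher from where it was at the start of the episode above 0.025 m).
It fails at once if the portafilter moved by more than 25 mm (distance of portafilter from where it was at the start of the episode above 0.025 m).
It fails at once if the tamper moved by more than 25 mm (distance of tamper from where it was at the start of the episode above 0.025 m).
It also fails if it takes over 64 s, if anything falls off the work surface, if the arm or the gripper's body presses on something with over 40 N, if the wrist force passes 120 N, or if a joint passes its speed limit or range.

## Working session

There is one attempt and no reset: what is moved stays moved. The work goes in short steps, each a Python script; the robot and the scene stay as the last script left them, time stands still between calls to the robot, and variables do not carry over. Pictures are saved under pics/ and viewed, at most 14 in all, crops included, and the job is handed in when it is done.

```bash
mkdir -p pics
cat > h.py <<'E'
import numpy as np, cv2
from bench import env, kinematics, monitor, eyes, job
from scipy.spatial.transform import Rotation as R
def snap(name, fn=None):
    d=eyes.grab_frame(name); np.savez('pics/%s.npz'%(fn or name),**d)
    if fn: cv2.imwrite('pics/%s.png'%fn, d['frame'][:,:,::-1])
    return d
def load(fn): return dict(np.load('pics/%s.npz'%fn))
def ray(d,u,v):
    K=d['mtx'];k=float(d['k1']);p=np.array([(u-K[0,2])/K[0,0],(v-K[1,2])/K[1,1]]);q=p.copy()
    for _ in range(20): q=p/(1+k*(q@q))
    V=d['view'];Rm=V[:3,:3]
    return -Rm.T@V[:3,3], Rm.T@np.array([q[0],q[1],1])
def atz(d,u,v,z):
    o,r=ray(d,u,v); return o+r*(z-o[2])/r[2]
def proj(d,P):
    P=np.asarray(P,float);c=d['view'][:3,:3]@P+d['view'][:3,3];q=c[:2]/c[2];q=q*(1+float(d['k1'])*(q@q))
    K=d['mtx'];return np.array([K[0,0]*q[0]+K[0,2],K[1,1]*q[1]+K[1,2]])
def down(yaw): # tool y (closing) direction at angle yaw in world
    c,s=np.cos(yaw),np.sin(yaw); y=np.array([c,s,0]);z=np.array([0,0,-1.]);x=np.cross(y,z)
    return R.from_matrix(np.c_[x,y,z]).as_quat()
E
python3 - <<'E'
from h import *
a=snap('top','top0');b=snap('side','side0')
for d in(a,b):print(-d['view'][:3,:3].T@d['view'][:3,3],d['view'][2,:3],d['mtx'][0,0])
print(env.hold_point_z, monitor.sense())
E
```

```text
[ 0.47955022 -0.04700614  1.08389021] [ 0.04135016  0.00704973 -0.99911985] 376.7466045531068
[-0.72475329 -0.26164644  1.15625437] [ 0.75483482  0.13193851 -0.64250807] 480.57116424305025
0.0187 {'clock': 0.1, 'joints': array([-1.51241653e+00,  3.13420852e-01,  1.49835294e+00,  1.89867586e-05,
        1.33099259e+00, -2.23422462e-01]), 'qvel': array([-1.12673946e-05, -1.26982026e-03, -2.59225268e-03, -1.25919453e-04,
        1.53665039e-03,  9.77891904e-04]), 'joint_efforts': array([ 2.72677586e-03, -4.12895250e+01, -2.60143000e+01, -2.36583583e-04,
        2.99629704e-03,  1.35391713e-05]), 'position': array([ 0.14596409, -0.50406874,  0.23078166]), 'ee_rot': array([ 9.90089994e-01,  1.40433110e-01,  5.75630780e-05, -5.84109383e-04]), 'contact_force': array([-0.01491802, -0.00715045, -0.28768503]), 'ft_torque': array([ 0.01904814,  0.02551986, -0.00751989]), 'gripper_force': 0.0, 'finger_gap': 0.9994230215923426}
```

View pics/top0.png

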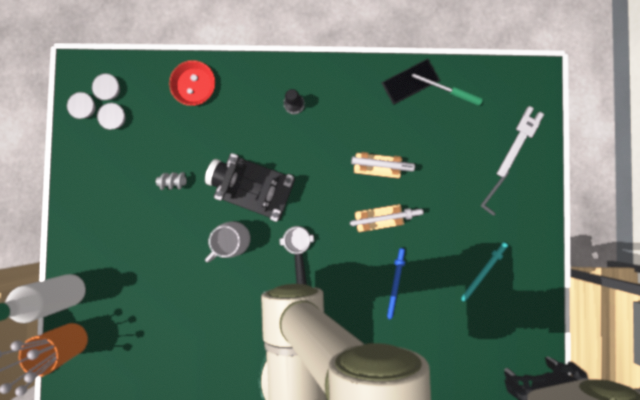

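View pics/side0.png

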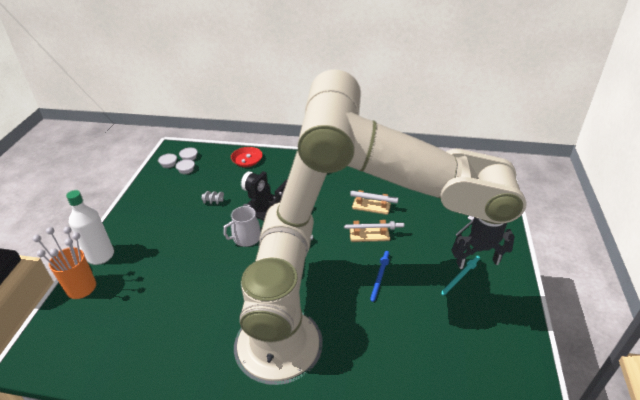

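The top view shows the casing at about (250,187), with the burr chamber to the left at (215,172). The screw is at (172,181). The collared shaft is in the lower rest (tip ~(351,222), collar ~(408,213)) and the old shaft is in the upper rest. I'll enlarge this area.

Run:
```python
from h import *
d=load('top0');f=d['frame'][:,:,::-1]
a=cv2.resize(f[140:230,145:305],None,fx=5,fy=5,interpolation=cv2.INTER_CUBIC)[:300]
a=cv2.resize(f[145:225,150:310],None,fx=5,fy=5,interpolation=cv2.INTER_CUBIC)[:, :800]
b=cv2.resize(f[195:240,340:435],None,fx=5,fy=5,interpolation=cv2.INTER_CUBIC)[:200]
b=cv2.copyMakeBorder(b,0,0,0,800-b.shape[1],cv2.BORDER_CONSTANT)
cv2.imwrite('pics/crop.png',np.vstack([a,b]))
```

```text
(no output)
```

View pics/crop.png

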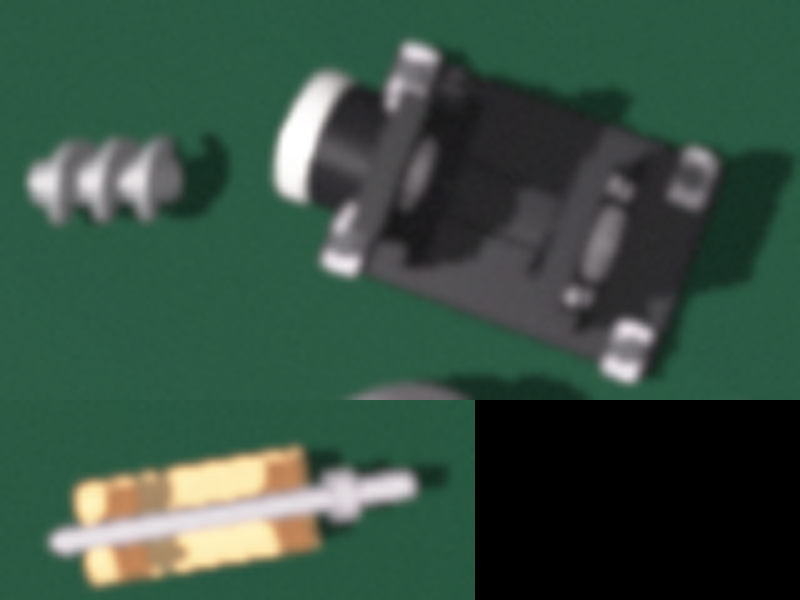

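Run:
```python
from h import *
d=load('top0')
def c(x,y,z): return atz(d,150+x/5,145+y/5,z)
def s(x,y,z): return atz(d,340+x/5,195+y/5,z)
print('screw',c(32,182,.023),c(183,180,.023))
t,e=s(50,143,.045),s(416,84,.045);print('shaft',t,e,np.linalg.norm(t-e))
B=[c(*p,.02) for p in((415,65),(342,250),(695,178),(625,350))]
print('bolts',np.array(B),np.mean(B,0))
v=(B[0]+B[1]-B[2]-B[3])/2;print(v,np.degrees(np.arctan2(v[1],v[0])))
# wrist cam relative to tool
w=snap('wrist');st=monitor.sense();Rt=R.from_quat(st['ee_rot']).as_matrix()
V=w['view'];print('cam in tool',Rt.T@(-V[:3,:3].T@V[:3,3]-st['position']),'fwd',Rt.T@V[2,:3],'right',Rt.T@V[0,:3],w['mtx'][0,0])
```

```text
screw [0.55417864 0.42034206 0.023     ] [0.55692152 0.33428881 0.023     ]
shaft [ 0.44643056 -0.12838532  0.045     ] [ 0.48274338 -0.32928255  0.045     ] 0.20415268428312866
bolts [[0.62516967 0.20510355 0.02      ]
 [0.51908848 0.24350502 0.02      ]
 [0.56375054 0.04427232 0.02      ]
 [0.46568281 0.08160152 0.02      ]] [0.54342287 0.1436206  0.02      ]
[0.0574124  0.16136737 0.        ] 70.41510567259606
cam in tool [ 0.08505857  0.00076313 -0.14239062] fwd [-3.28809844e-01 -5.64390201e-04  9.44395981e-01] right [-1.11341640e-03  9.99999358e-01  2.09962313e-04] 297.224245527162
```

Run:
```python
from h import *
T={'shaft':(.465,-.229,.18,100.2-90),'casing':(.543,.144,.27,70.4-90),'screw':(.5555,.377,.16,91.8-90)}
for n,(x,y,z,a) in T.items():
  for k in(0,180):
    q=kinematics.ik([x,y,z],down(np.radians(a+k)));print(n,k,None if q is None else np.round(q,2))
```

```text
shaft 0 [-0.68  0.34  1.59 -0.    1.2  -0.86]
shaft 180 [-0.68  0.34  1.59 -0.    1.2   2.28]
casing 0 [ 0.05  0.37  1.32 -0.    1.45  0.39]
casing 180 [ 0.05  0.37  1.32 -0.    1.45 -2.75]
screw 0 [ 0.42  0.7   1.09 -0.    1.36  0.39]
screw 180 [ 0.42  0.7   1.09 -0.    1.36 -2.75]
```

Run:
```python
from h import *
T={'shaft':(.465,-.229,.18,100.2-90),'casing':(.543,.144,.27,70.4-90),'screw':(.5555,.377,.16,91.8-90)}
ims=[]
for n,(x,y,z,a) in T.items():
    env.reach([x,y,z],down(np.radians(a)));d=snap('wrist','w_'+n);ims.append(d['frame'][:,:,::-1]);print(monitor.sense()['clock'])
cv2.imwrite('pics/w1.png',cv2.resize(ims[1],(800,500),interpolation=cv2.INTER_CUBIC))
cv2.imwrite('pics/w02.png',np.vstack([ims[0][100:400],ims[2][100:400]]))
```

```text
1.7667
3.275
4.3333
```

View pics/w1.png

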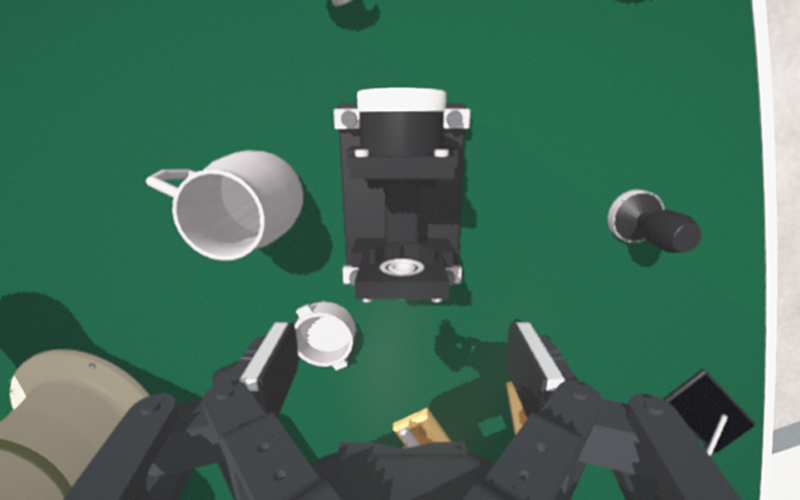

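View pics/w02.png

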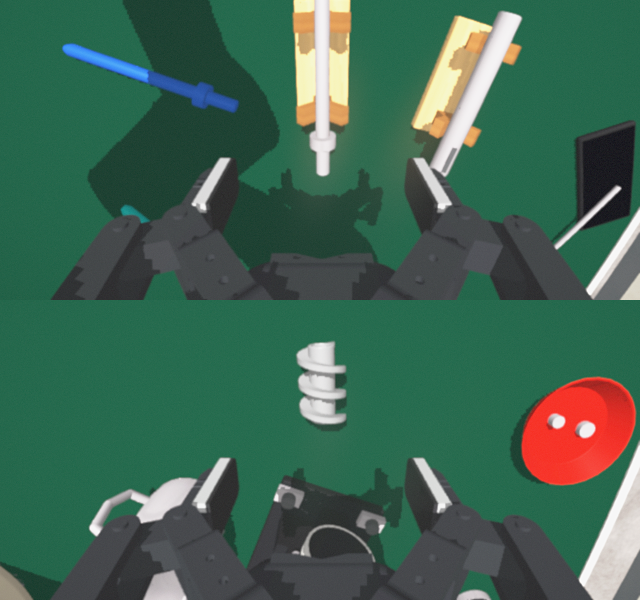

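The wrist view over the casing shows the burr plate's top edge at about row 178 (columns 352–457) and the drive plate's at row 298. The shaft collar is at (323,243) in w_shaft, with the tail at (323,275). The screw is at columns 298–346. I'll take one enlarged composite with predicted points overlaid, to fit the poses.

```bash
cat >> h.py <<'E'
def casing_pts(p):
    x,y,a=p; u=np.array([np.cos(a),np.sin(a)]); r=np.array([u[1],-u[0]])
    return lambda X,Y,Z: np.r_[np.array([x,y])+X*r+Y*u,Z]
E
python3 - <<'E'
from h import *
def up(n,x0,x1,y0,y1,pts,s=3):
    d=load(n);im=cv2.resize(d['frame'][y0:y1,x0:x1,::-1],None,fx=s,fy=s,interpolation=cv2.INTER_CUBIC)
    for P in pts:
        u,v=proj(d,P);cv2.circle(im,(int(round((u+.5-x0)*s)),int(round((v+.5-y0)*s))),1,(0,0,255),-1)
    return im
f=casing_pts((.543,.144,np.radians(70.4)))
P=[f(X,Y,.134) for X in(-.039,.039) for Y in(-.058,-.042,.042,.058)]+[f(0,-.042,.1)]
a=up('w_casing',262,382,65,245,P)
t,e=np.array([.4464,-.1284,.045]),np.array([.4827,-.3293,.045])
b=up('w_shaft',290,350,20,200,[t,(t+e)/2]);b2=up('w_shaft',290,350,200,290,[e])
c=up('w_screw',285,360,130,240,[(.5542,.4203,.023),(.5569,.3343,.023)])
r=np.zeros((600,800,3),np.uint8)
r[:540,:360]=a;r[:540,362:542]=b;r[:270,544:724]=b2;r[270:600,544:769]=c
cv2.imwrite('pics/comp.png',r)
E
```

```text
(no output)
```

View pics/comp.png

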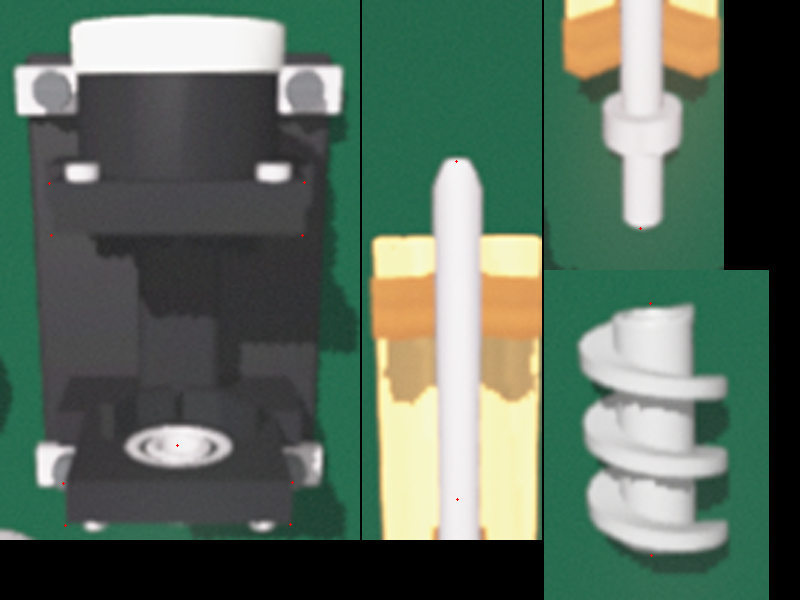

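Run:
```python
from h import *
env.reach([.5555,.294,.18],down(np.radians(1.8)));d=snap('wrist','w_scr2')
P=[(.5559,y,.023) for y in(.341,.379,.417)]
uv=np.array([proj(d,p) for p in P]);print(uv)
x0,y0=int(uv[1,0])-45,max(0,int(uv[1,1])-50);s=6
im=cv2.resize(d['frame'][y0:y0+100,x0:x0+90,::-1],None,fx=s,fy=s,interpolation=cv2.INTER_CUBIC)
for u,v in uv: cv2.circle(im,(int((u+.5-x0)*s),int((v+.5-y0)*s)),2,(0,0,255),-1)
cv2.imwrite('pics/scr2.png',im);print(x0,y0,im.shape)
```

```text
[[321.80550528 133.52658082]
 [322.90184563  93.50581441]
 [324.0837507   50.46013035]]
277 43 (600, 540, 3)
```

View pics/scr2.png

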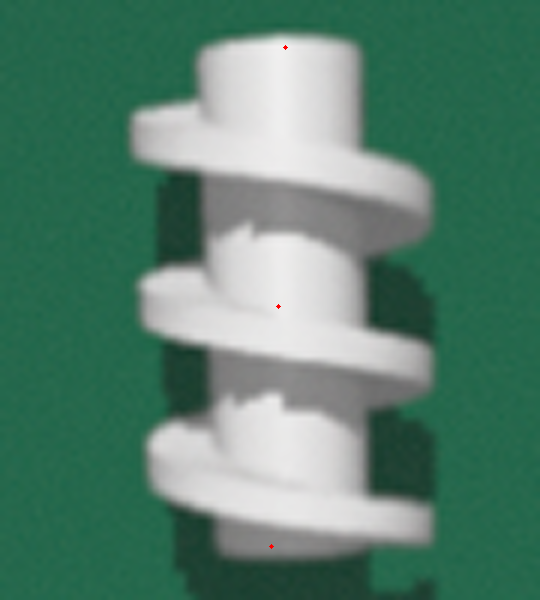

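The screw's core runs from (278,38) to (291,558) in the crop, which puts its centre at about (0.557, 0.379) with its axis at 93°. I'll grasp it and place it.

```bash
cat >> h.py <<'E'
CAS=(.5435,.1438,np.radians(70.7)); CF=casing_pts(CAS); YS=np.radians(70.7-90)
E
python3 - <<'E'
from h import *
q=down(np.radians(3));c=np.array([.5569,.379])
env.reach([*c,.09],q)
env.movel([*c,.006],.12);env.close_gripper(50);s=monitor.sense();print(s['finger_gap'],s['gripper_force'],s['position'],s['clock'])
env.movel([*c,.18],.25)
t=CF(0,0,.18);env.reach(t,down(YS))
print(monitor.sense()['contact_force'])
t[2]=.13;env.movel(t,.15)
d=snap('wrist','w_place');im=d['frame'][100:400,160:480,::-1]
cv2.imwrite('pics/w_place.png',cv2.resize(im,None,fx=2,fy=2,interpolation=cv2.INTER_CUBIC))
s=monitor.sense();print(s['finger_gap'],s['contact_force'],s['clock'])
E
```

```text
0.5257147247833647 52.073485907167196 [0.55715006 0.37915216 0.0067706 ] 6.6917
[-0.0767265   0.69417922 -3.1155514 ]
0.5298606783367172 [ 0.57049307 -0.16203717 -3.07286101] 9.0083
```

View pics/w_place.png

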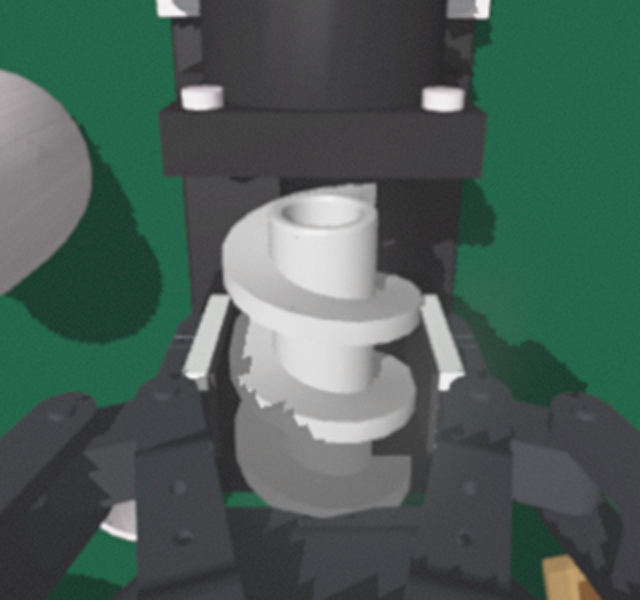

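The screw is centred: the bore is at column 323 and so is the middle of the burr plate. I'll lower it.

Run:
```python
from h import *
t=CF(0,0,.092);env.movel(t,.12)
t[2]=.082;g=env.movel(t,.03,guard=8);s=monitor.sense();print(g,s['position'],s['contact_force'])
env.release();env.hold(.2);t[2]=.2;env.movel(t,.25);t=CF(0,-.06,.24);env.movel(t,.25)
d=snap('wrist','w_seat');print(monitor.sense()['clock'])
# crop around casing with seat prediction
P=[CF(0,-.038,.1),CF(0,.038,.1),CF(-.039,-.058,.134),CF(.039,-.058,.134),CF(-.039,.042,.134),CF(.039,.042,.134)]
uv=np.array([proj(d,p) for p in P]);print(uv)
x0,y0=255,max(0,int(uv[:,1].min())-20);sc=4.3
im=cv2.resize(d['frame'][y0:y0+135,x0:x0+130,::-1],None,fx=sc,fy=sc,interpolation=cv2.INTER_CUBIC)
for u,v in uv: cv2.circle(im,(int((u+.5-x0)*sc),int((v+.5-y0)*sc)),2,(0,0,255),-1)
cv2.imwrite('pics/seat.png',im)
```

```text
True [0.54336395 0.14402785 0.08343605] [-1.05745994  1.30916118  2.17027828]
11.6083
[[321.3947795  163.49686627]
 [321.20150237  79.36476172]
 [276.95503471 194.36588267]
 [365.79209873 194.24432046]
 [270.71822461  71.88585788]
 [371.4486533   71.60918415]]
```

View pics/seat.png

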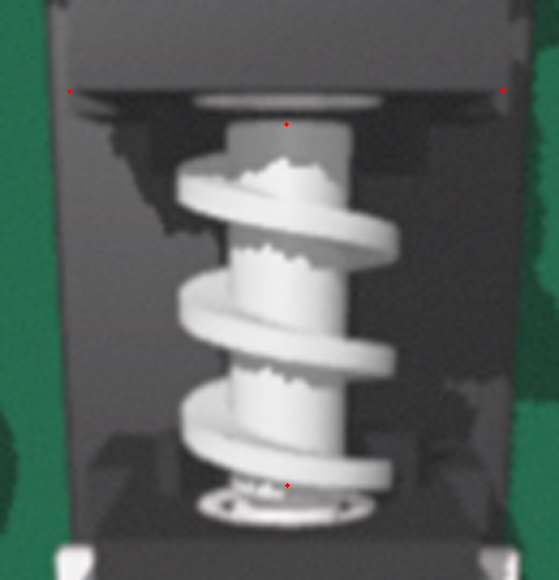

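The screw is seated straight and centred, with its core at column 288. Next I grip the shaft by its stub.

Run:
```python
from h import *
a=np.radians(100.35);u=np.array([np.cos(a),np.sin(a)]);c=np.array([.4643,-.2262]);g=c-.081*u;q=down(a-np.pi/2)
t=CF(0,-.11,.24);env.reach([*g,.12],q);env.movel([*g,.0275],.12)
env.close_gripper(120);s=monitor.sense();print(s['finger_gap'],s['gripper_force'],s['position'],s['clock'])
zg=s['position'][2]
env.movel([*g,.16],.1);s=monitor.sense();print(s['finger_gap'],s['contact_force'],s['ft_torque'])
p=CF(0,-.275,.16);env.reach(p,down(YS));p[2]=.1-.045+zg;env.movel(p,.15);env.hold(.3)
s=monitor.sense();print(s['position'],p,R.from_quat(s['ee_rot']).as_matrix()[:,0],s['clock'])
d=snap('top','t_pre');e=snap('side','s_pre');w=snap('wrist','w_pre')
ims=[]
for dd in(d,e):
    T=[proj(dd,CF(0,y,.1)) for y in(-.066,-.094,-.275-.019)];print(np.round(T,1))
    cx,cy=(T[1]+T[2])/2;x0,y0=int(cx)-66,int(cy)-48
    im=cv2.resize(dd['frame'][y0:y0+96,x0:x0+132,::-1],None,fx=3,fy=3,interpolation=cv2.INTER_CUBIC)
    for k,v in T: cv2.circle(im,(int((k+.5-x0)*3),int((v+.5-y0)*3)),1,(0,0,255),-1)
    ims.append(im)
W=cv2.resize(w['frame'][:,:,::-1],(480,300));top=np.hstack(ims)
cv2.imwrite('pics/pre.png',np.vstack([top,cv2.copyMakeBorder(W,0,0,0,top.shape[1]-480,cv2.BORDER_CONSTANT)]));print(top.shape)
```

```text
0.12292641934312083 117.22454309463501 [ 0.47907628 -0.30593531  0.02771807] 14.75
0.12558302448200095 [ 0.75854253 -0.13402089 -2.17028067] [-0.12302296 -0.03504967  0.00786913]
[ 0.45287    -0.11590059  0.08325427] [ 0.45260854 -0.11574526  0.08271807] [ 3.30471381e-01  9.43815989e-01 -2.12523937e-04] 17.9833
[[271.9 193.9]
 [281.9 197.6]
 [353.7 224.4]]
[[286.4 194.4]
 [293.4 196.8]
 [345.5 214.6]]
(288, 792, 3)
```

View pics/pre.png

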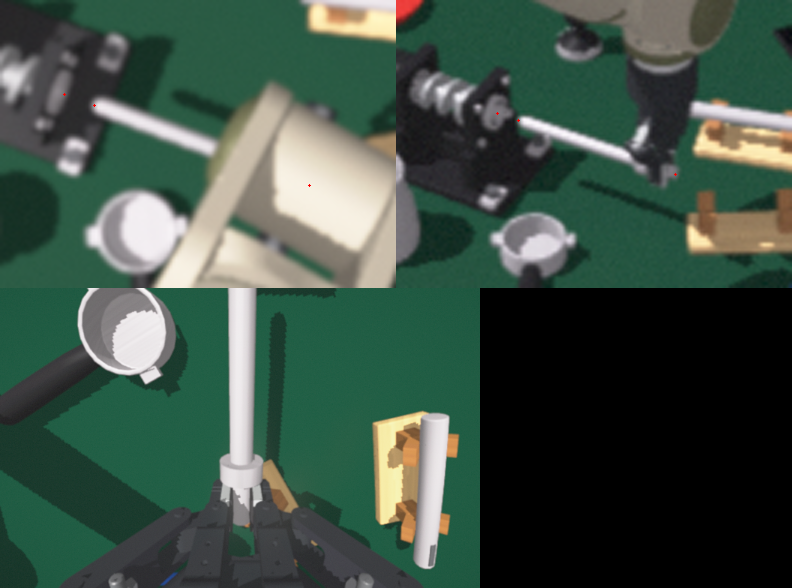

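The top and side views both show the tip within about 1 mm laterally of the predicted line, at (98,106) and (523,122), with no visible droop. I'll insert with a guard.

```bash
cat > ins.py <<'E'
from h import *
z=.1-.045+.0275
def go(y,v,g,x=0,dz=0):
    p=CF(x,y,z+dz);r=env.movel(p,v,guard=g);s=monitor.sense()
    c=s['position']-CF(0,0,0);U=CF(0,1,0)-CF(0,0,0);X=CF(1,0,0)-CF(0,0,0)
    f=s['contact_force'];print('stop' if r else 'ok','y %.4f x %.4f z %.4f'%(c@U,c@X,c[2]),'f along %.1f x %.1f z %.1f'%(f@U,f@X,f[2]),'t',np.round(s['ft_torque'],2),s['clock']);return r
E
python3 - <<'E'
from ins import *
for y,v in((-.235,.05),(-.20,.06),(-.15,.06),(-.097,.06)):
    if go(y,v,12): break
E
```

```text
ok y -0.2350 x -0.0000 z 0.0825 f along 0.1 x -0.6 z -1.9 t [0.03 0.08 0.14] 19.0833
ok y -0.1999 x -0.0000 z 0.0825 f along 0.4 x -0.7 z -2.0 t [0.11 0.05 0.05] 19.8167
ok y -0.1501 x -0.0000 z 0.0825 f along -0.2 x -1.3 z -1.8 t [ 0.02  0.06 -0.  ] 20.8
ok y -0.0972 x 0.0000 z 0.0825 f along -0.2 x 0.1 z -1.0 t [ 0.   -0.02  0.01] 21.8333
```

Run:
```python
from ins import *
r=go(-.082,.02,12)
d=snap('wrist','w_in');cv2.imwrite('pics/w_in.png',d['frame'][:,:,::-1])
```

```text
stop y -0.0914 x -0.0002 z 0.0821 f along -2.3 x 1.5 z -1.0 t [-0.35 -0.08 -0.08] 22.2833
```

View pics/w_in.png

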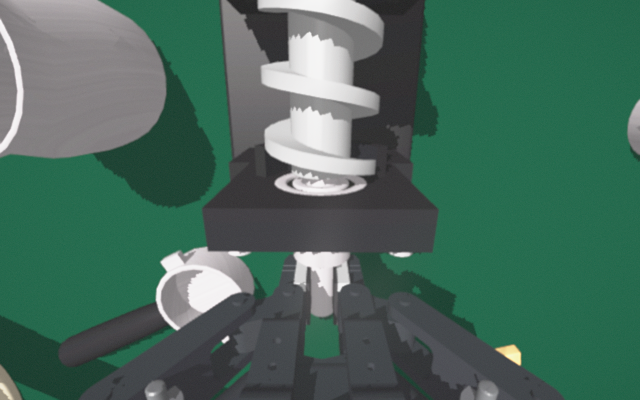

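The arm stopped at the expected depth with the collar at the bearing. I'll release, retreat and check.

Run:
```python
from ins import *
env.release();env.hold(.3);p=monitor.sense()['position'];env.movel([p[0],p[1],.24],.15)
p=CF(0,-.21,.24);env.movel(p,.25);env.hold(.2)
d=snap('wrist','w_end');print(monitor.sense()['clock'],monitor.sense()['contact_force'])
Y=[-.111,-.078,-.066];uv=np.array([proj(d,CF(0,y,.1)) for y in Y]);print(uv)
x0,y0=int(uv[1,0])-50,max(0,int(uv[1,1])-45);s=6
im=cv2.resize(d['frame'][y0:y0+90,x0:x0+100,::-1],None,fx=s,fy=s,interpolation=cv2.INTER_CUBIC)
for u,v in uv: cv2.circle(im,(int((u+.5-x0)*s),int((v+.5-y0)*s)),2,(0,0,255),-1)
cv2.imwrite('pics/end.png',im)
```

```text
25.4333 [-0.09684028 -0.15754626 -1.01834573]
[[321.40385649  79.71205237]
 [321.43347523  38.98638464]
 [321.4447141   23.5220663 ]]
```

View pics/end.png

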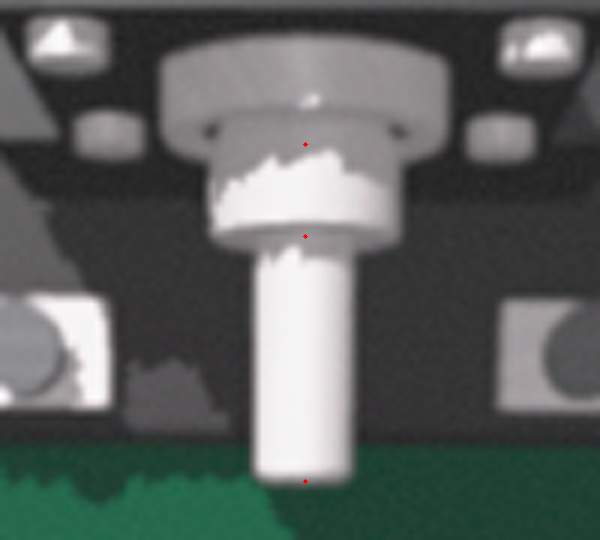

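The collar sits against the bearing, and the tail is at (305,481), where it was predicted.

```bash
python3 -c "
from h import *
print(job.hand_in())"
```

```text
the job is handed in; nothing more can be done
None
```

The grinder is back together and the job is handed in at about 25 s of the 64 s allowed: the feed screw is on its ledges, and the main shaft is through both bearings with its collar against the drive-side bearing and released. The hand-in returned no verdict.

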